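Change the specimen on the contact angle goniometer and put the mixed-up ones right

ROBOT

A 6-joint arm with a two-finger parallel gripper is mounted at the origin on the work surface. World frame = base frame: x ahead of the robot, y to its left, z up, the work surface at z = 0. Lengths are in mm, angles in rad, forces in N, time in s.
With the tool pointing down it reaches from about 400 to 825 mm from the base axis. Payload 7 kg.
Tool frame: the origin (TCP) lies at the very end of the fingers, on their centre line; the grasp point (between the pads) lies 19 mm behind it; z points along the fingers, y is the line along which they close (so a half turn about z gives the same grasp; the last joint's range is limited). The gripper opens to 88 mm and grips with 3 to 60 N. Pads are 19 mm wide; open, the fingers measure 130 mm over their backs; the gripper's body (78 mm by 193 mm) begins 47 mm behind the grasp point.
Start: joints at [0.288, 0.359, 0.012, 0, -1.224, -0.288], TCP at [674.978, -0.019, 226.561] pointing down, gripper open.
Joint ranges: [-3.07, 3.07], [-1.43, 2.12], [-1.02, 1.25], [-3.03, 1.67], [-3.05, -0], [-3.03, 3.03]. Speed limits (rad/s): [2.39, 2.39, 3.01, 3.14, 3.14, 3.14].

INTERFACE

Orientations are given as a unit quaternion [x, y, z, w].
In Python, from plant import bot gives the robot as it stands. Calls block until the motion is done:
- bot.move_ptp(position, orientation): joint-space move of the TCP to a pose.
- bot.line_to(position, velocity=150, ori=None): straight line of the TCP; ori=None keeps the orientation; velocity is the mean speed in mm/s.
- bot.move_joints(angles): joint-space move.
- bot.move_gripper(opening, force=None): finger opening in mm; force is the grip in N (None keeps the last); returns when the fingers have stopped.
- bot.pause(seconds).
- bot.solve_ik(position, orientation): joint angles nearest the present ones, or None.
- bot.read_state(): the state.
- bot.camera(name): name is "scene" or "side" or "wrist"; returns the picture (384x512x3 uint8, red, green, blue); there is no depth.
- bot.get_calibration(name): a dict with "fx", "fy", "cx", "cy" (pixels), "distortion" ([k1, k2, p1, p2, k3] as OpenCV has them; the pictures are not rectified), "view" (4x4, takes a point from world to camera coordinates); the wrist camera has in their place "T_tool_cam" (4x4, takes a point from camera to tool coordinates, whose origin is the TCP and whose axes are the flange's). Camera axes: x right, y up, looking along -z (the intrinsics and any distortion apply to the point x, -y, -z); pixel columns grow to the right and rows downward; lengths in mm; the calibration is good to about 2 mm. A picture is of the moment at which its call begins: read the wrist's pose just before it. get_calibration takes no time and is no camera call.
A pose or a line that the arm cannot do raises bot.Unreachable and nothing moves.
- bot.close_job(): hands the job in; it is judged then, once.
The state is a dict: "t": time; "joint_pos": joint angles; "qvel": joint speeds; "tau": joint torques, N m; "tcp_pos": TCP position; "eef_rot": TCP orientation; "contact_force": force on the tool from outside, world axes, zero at the start; "moment": the same for the moment, N m; "width": finger opening in mm; "finger_force": force on a finger pad.
Only numpy, scipy, OpenCV 4.12 (cv2) and the standard library are available. Lean on these libraries where they do the work, as an engineer would, in place of code of your own. Each camera call takes 0.05 s, during which the arm holds its last target. There are 200 camera calls.

TASK

The red specimen on the goniometer's stage has been measured and the blue one is next, but specimens have been put back in the wrong trays: put the red and the yellow specimen each flat into the tray of its own colour, and load the blue one lengthwise between the stage's guide rails, pushed fully home against the end stop. The empty blue tray is free to set something down in on the way. Keep the specimens face up and set them down gently rather than letting them drop, and do not bump the goniometer's frame, column, camera or needle, nor disturb the amber vial or the Petri dish.

Things in the scene. Friction and masses are not known exactly. Their poses are not given: they have to be found in the camera images.
- specimen_red: Loose specimen, 50 to 100 g: red plastic carrier block 60 (x) x 38 (y) x 22 (z) mm with a bright steel coupon 40 x 26 x 4 mm bonded on top, 26 mm high in all. Origin: centre of its underside; z up, x along the 60 mm length; may be turned end for end. Grip the carrier's sides across the 38 mm. At the start it lies on the stage, home against the end stop.
- specimen_yellow: Loose specimen, 50 to 100 g: yellow plastic carrier block 60 (x) x 38 (y) x 22 (z) mm with a copper coupon 40 x 26 x 4 mm bonded on top, 26 mm high in all. Origin: centre of its underside; z up, x along the 60 mm length; may be turned end for end. Grip the carrier's sides across the 38 mm. At the start it lies in the red tray.
- specimen_blue: Loose specimen, 50 to 100 g: blue plastic carrier block 60 (x) x 38 (y) x 22 (z) mm with a white ceramic coupon 40 x 26 x 4 mm bonded on top, 26 mm high in all. Origin: centre of its underside; z up, x along the 60 mm length; may be turned end for end. Grip the carrier's sides across the 38 mm. At the start it lies in the yellow tray.
- tray_red: Fixed open tray, red plastic, on the bench: outside 86 (x) x 64 (y) x 10 (z) mm, inside 78 x 56 mm. Floor 4 mm thick, so a specimen's underside lies 4 mm above the origin; the rim rises 6 mm above the floor and the specimen stands 20 mm proud of it. Origin: centre of its underside; x along its length. At the start it holds the yellow specimen.
- tray_yellow: Fixed open tray, yellow plastic, on the bench: outside 86 (x) x 64 (y) x 10 (z) mm, inside 78 x 56 mm. Floor 4 mm thick, so a specimen's underside lies 4 mm above the origin; the rim rises 6 mm above the floor and the specimen stands 20 mm proud of it. Origin: centre of its underside; x along its length. At the start it holds the blue specimen.
- tray_blue: Fixed open tray, blue plastic, on the bench: outside 86 (x) x 64 (y) x 10 (z) mm, inside 78 x 56 mm. Floor 4 mm thick, so a specimen's underside lies 4 mm above the origin; the rim rises 6 mm above the floor and the specimen stands 20 mm proud of it. Origin: centre of its underside; x along its length. Empty at the start, free to use.
- stage: Fixed dark stage plate, top 140 mm above bench. Origin on its top = underside centre of a specimen fully home; x runs along the rails to the end stop. Plate x -100..42, y -50..50 mm. Two aluminium rails 6 mm high: inner faces y +-21 mm (gap 42) for x -30..34, flaring to +-32 at x -57; plate bare before that. Stop face x 30, 10 mm high. Specimen enters lengthwise, sliding to +x.
- goniometer: Fixed grey goniometer. Origin on the bench below the needle; x from camera to column. Base 500 (x) x 156 (y) x 52 mm high; column x 180..280, arm above the needle up to 490 mm high, needle tip 224 mm up; camera x -310..-100, 235 mm high; all within 80 mm of its x axis. A cross slide 45 mm high to y -302 mm carries the stage, drawn out to y -225..-255 mm.
- vial: Bystander: small capped amber glass bottle with a pale label, 28 mm diameter, 58 mm high, standing loose. Origin: centre of its underside.
- petri_dish: Bystander: closed clear or whitish Petri dish with a brass-coloured foil disc, 66 mm diameter, 14 mm high, lying loose. Origin: centre of its underside.
There are look-alikes about, which are no part of the job. Of the things that look like the specimen_yellow, take the one that is nearest to the robot's base at the start.

How it is judged (in metres and radians):
At the end, for the whole second after the job is handed in: Red and yellow specimens lie flat (0.1 rad) on the floors of the red and yellow trays, centres within 13 mm in x and y; the blue one lies flat between the stage rails, within 4 mm of home, 5 mm of the middle and 0.12 rad of their direction; all at rest (x of specimen_red in the frame of tray_red between -0.013 and 0.013 m and y of specimen_red in the frame of tray_red between -0.013 and 0.013 m and z of specimen_red in the frame of tray_red between 0.001 and 0.007 m and linear speed of each of specimen_red, specimen_yellow, specimen_blue below 0.01 m/s and angular speed of each of specimen_red, specimen_yellow, specimen_blue below 0.1 rad/s and angle between each of specimen_red, specimen_yellow, specimen_blue's own z axis and vertical below 0.1 rad and x of specimen_yellow in the frame of tray_yellow between -0.013 and 0.013 m and y of specimen_yellow in the frame of tray_yellow between -0.013 and 0.013 m and z of specimen_yellow in the frame of tray_yellow between 0.001 and 0.007 m and x of specimen_blue in the frame of stage between -0.004 and 0.004 m and y of specimen_blue in the frame of stage between -0.005 and 0.005 m and z of specimen_blue in the frame of stage between -0.003 and 0.003 m and angle between the x axis of specimen_blue and the x axis of stage, either way round below 0.12 rad); the robot touches nothing.
It fails at once if a specimen is tipped more than about 35 degrees from level (angle between any of specimen_red, specimen_yellow, specimen_blue's own z axis and vertical above 0.6 rad).
It fails at once if a specimen is let drop from more than about 25 mm (moves at over 0.7 m/s while no finger holds it) ((contact force between the fingers and specimen_red below 0.05 N and linear speed of specimen_red above 0.7 m/s) or (contact force between the fingers and specimen_yellow below 0.05 N and linear speed of specimen_yellow above 0.7 m/s) or (contact force between the fingers and specimen_blue below 0.05 N and linear speed of specimen_blue above 0.7 m/s)).
It fails at once if the amber vial is tipped over or shoved more than 25 mm (distance of vial from where it was at the start of the episode above 0.025 m or angle between vial's own z axis and vertical above 0.4 rad).
It fails at once if the Petri dish is tipped over or shoved more than 25 mm (distance of petri_dish from where it was at the start of the episode above 0.025 m or angle between petri_dish's own z axis and vertical above 0.4 rad).
It fails at once if the robot bumps the goniometer's frame, column, camera or needle (over 3 N; its specimen stage may be touched) (contact force between any of the arm, the fingers and goniometer above 3 N).
It also fails if it takes over 109 s, if anything falls off the work surface, if the arm or the gripper's body presses on something with over 40 N, if the wrist force passes 120 N, or if a joint passes its speed limit or range.

## Working session

There is one attempt and no reset: what is moved stays moved. The work goes in short steps, each a Python script; the robot and the scene stay as the last script left them, time stands still between calls to the robot, and variables do not carry over. Pictures are saved under pics/ and viewed, at most 14 in all, crops included, and the job is handed in when it is done.

```bash
ls; mkdir -p pics; python3 - <<'E'
from plant import bot
import cv2,json
for n in("scene","side","wrist"):
    im=bot.camera(n); cv2.imwrite(f"pics/{n}0.png",im[:,:,::-1]); 
    c=bot.get_calibration(n); print(n,{k:(v.tolist() if hasattr(v,'tolist') else v) for k,v in c.items()})
s=bot.read_state();print(s['tcp_pos'],s['eef_rot'],s['t'],s['width'])
E
```

```text
pics
scene {'fx': 392.4839228578883, 'fy': 392.4839228578883, 'cx': 257.70196528753064, 'cy': 191.37313512185295, 'distortion': [-0.11287075439295326, 0.0, 0.0, 0.0, 0.0], 'view': [[0.8691925669871664, 0.4943895482234823, 0.009124478157185551, -542.290280878202], [-0.3647200155284891, 0.6285403090194459, 0.6869617094210113, 29.00571221983657], [0.3338915868469263, -0.6004298914487189, 0.7266363283567102, -1377.89251382689], [0.0, 0.0, 0.0, 1.0]]}
side {'fx': 414.3849375598761, 'fy': 414.3849375598761, 'cx': 256.1075678759597, 'cy': 183.55493945817793, 'distortion': [0.037463441829846754, 0.0, 0.0, 0.0, 0.0], 'view': [[0.7855121384988827, -0.6187315393988191, -0.011914798532890144, -339.00523863226005], [0.48709158255351853, 0.6062830984784052, 0.6286195945919387, -421.17095773934585], [-0.38172302848586515, -0.4995919201234062, 0.7776216579230464, -1284.0415464246469], [0.0, 0.0, 0.0, 1.0]]}
wrist {'fx': 344.5508363657255, 'fy': 344.5508363657255, 'cx': 258.2762737354184, 'cy': 192.82281396756161, 'distortion': [-0.039159964210974084, 0.0, 0.0, 0.0, 0.0], 'T_tool_cam': [[0.0012812990519446065, 0.9661542236087038, 0.2579619632345096, 68.69541525282453], [0.9999991774569046, -0.0012528825396836663, -0.00027453753154913727, -0.01471644383377324], [5.7950443993749785e-05, 0.25796210281435666, -0.9661550342224281, -158.50839754625844], [0.0, 0.0, 0.0, 1.0]]}
[ 6.74642991e+02 -2.09357777e-02  2.25853012e+02] [-7.07063418e-01  7.07149860e-01  3.96228711e-04 -4.91135318e-04] 0.15 87.70792200243014
```

View pics/scene0.png

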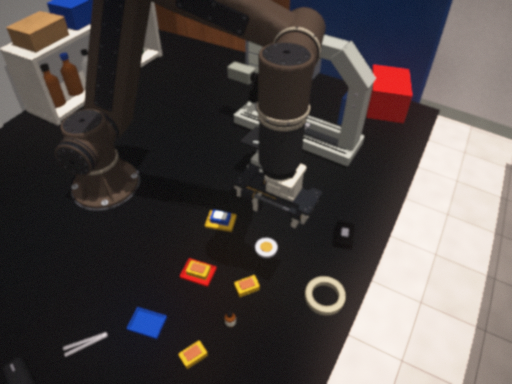

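View pics/side0.png

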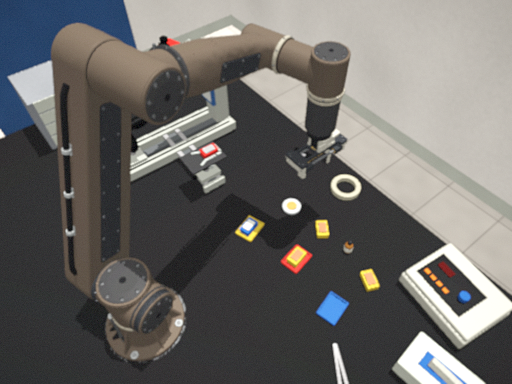

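View pics/wrist0.png

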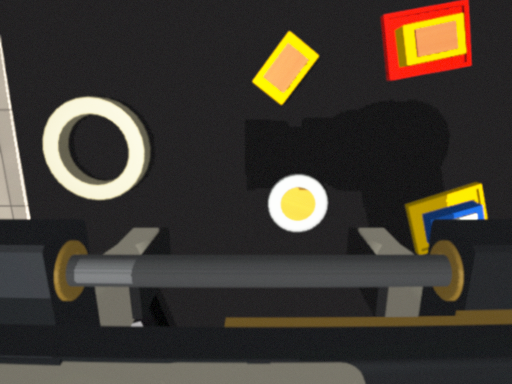

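Scene view: the yellow specimens are at (198,270) in the red tray, (247,286) loose and (193,353) loose. The one in the red tray fits, since it is stated to lie there and is nearest the base. Blue is in the yellow tray at (221,220), the blue tray is at (147,322), the dish at (266,247) and the vial at (230,320). In the side view the red specimen is on the stage at (208,151), close to the gripper.

```bash
cat > h.py <<'E'
import cv2,numpy as np
from scipy.spatial.transform import Rotation as R
from plant import bot
def ray(cam,px,state=None):
    c=bot.get_calibration(cam)
    K=np.array([[c['fx'],0,c['cx']],[0,c['fy'],c['cy']],[0,0,1.]])
    u=cv2.undistortPoints(np.array(px,float).reshape(-1,1,2),K,np.array(c['distortion'])).reshape(-1,2)
    d=np.c_[u[:,0],-u[:,1],-np.ones(len(u))]
    if cam=='wrist':
        T=np.eye(4);T[:3,:3]=R.from_quat(state['eef_rot']).as_matrix();T[:3,3]=state['tcp_pos']
        M=T@np.array(c['T_tool_cam'])
    else: M=np.linalg.inv(np.array(c['view']))
    return M[:3,3],d@M[:3,:3].T
def onplane(cam,px,z,state=None):
    o,d=ray(cam,px,state); return (o+d*((z-o[2])/d[:,2])[:,None])[:,:2]
def tri(p1,p2,c1='scene',c2='side'):
    (o,d),(q,e)=ray(c1,[p1]),ray(c2,[p2]);d=d[0];e=e[0]
    s=np.linalg.lstsq(np.c_[d,-e],q-o,rcond=None)[0]
    a,b=o+s[0]*d,q+s[1]*e; return (a+b)/2,np.linalg.norm(a-b)
RANGE={'red':[(0,6),(172,180)],'yellow':[(22,34)],'blue':[(105,128)],'copper':[(7,20)]}
def blobs(im,col,smin=120,vmin=60,amin=40):
    h=cv2.cvtColor(im,cv2.COLOR_RGB2HSV); m=np.zeros(im.shape[:2],np.uint8)
    for a,b in RANGE[col]: m|=cv2.inRange(h,(a,smin,vmin),(b,255,255))
    cs=[c for c in cv2.findContours(m,cv2.RETR_EXTERNAL,cv2.CHAIN_APPROX_NONE)[0] if cv2.contourArea(c)>amin]
    return sorted(cs,key=lambda c:-cv2.contourArea(c))
def rect(cam,c,z,state=None):
    "min-area rectangle on the plane z of a contour: centre, size(long,short), yaw of the long side"
    p=onplane(cam,c.reshape(-1,2),z,state).astype(np.float32)
    (x,y),(w,h),a=cv2.minAreaRect(p)
    if w<h:w,h,a=h,w,a+90
    return np.round([x,y,w,h,(a+90)%180-90],1)
E
python3 - <<'E'
from h import *
for n in('scene','side'):
    im=cv2.imread(f'pics/{n}0.png')[:,:,::-1].copy()
    for col in RANGE:
        for c in blobs(im,col):
            m=cv2.boundingRect(c); print(n,col,m,cv2.contourArea(c),'z10',rect(n,c,10),'z30',rect(n,c,30)[:4])
a=cv2.imread('pics/side0.png')[120:200,130:250];b=cv2.imread('pics/scene0.png')[190:370,120:300]
cv2.imwrite('pics/c1.png',np.hstack([cv2.resize(a,(600,400),interpolation=2)]))
cv2.imwrite('pics/c2.png',cv2.resize(b,(540,540),interpolation=2))
E
```

```text
scene red (367, 64, 46, 60) 2077.5 z10 [ 712.  1103.1  503.1  198.8  -75.5] z30 [ 716.8 1068.7  492.8  194.7]
scene red (179, 257, 38, 30) 293.0 z10 [ 500.6 -133.3   97.6   75.9   10.9] z30 [ 509.6 -142.4   95.6   74.3]
scene yellow (179, 340, 28, 27) 137.5 z10 [ 628.3 -337.    63.8   44.5   66.2] z30 [ 634.8 -341.9   62.5   43.5]
scene yellow (234, 275, 25, 20) 119.0 z10 [ 648.  -100.4   67.9   51.4   53.5] z30 [ 654.  -110.2   66.5   50.3]
scene yellow (188, 263, 21, 14) 42.5 z10 [ 497.  -127.6   58.3   35.6   14.7] z30 [ 506.1 -136.8   57.1   34.9]
scene yellow (205, 219, 17, 9) 42.5 z10 [441.2  27.2  54.4  25.4  -6.6] z30 [451.5  14.8  53.3  24.9]
scene blue (291, 0, 160, 90) 6444.0 z10 [ 306.8 1869.2 1391.2  988.6  -86.8] z30 [ 319.8 1819.1 1362.7  968.3]
scene blue (48, 0, 45, 29) 855.5 z10 [-1387.1  1080.9   644.8   287.9   -20.6] z30 [-1339.4  1046.9   631.6   282. ]
scene blue (126, 306, 41, 33) 836.5 z10 [ 473.6 -331.1   95.2   72.    13.8] z30 [ 483.2 -336.2   93.3   70.5]
scene blue (321, 60, 20, 18) 157.5 z10 [ 374.4 1133.5  176.5   77.5  -49.3] z30 [ 386.1 1098.5  172.9
[... 2056 characters left out ...]
  19. ] z30 [443.3  51.7  96.4  73.8]
side blue (0, 0, 135, 135) 6771.5 z10 [ 411.4 1575.1 1221.   673.7   72.3] z30 [ 404.5 1540.3 1201.5  663. ]
side blue (316, 291, 33, 35) 634.5 z10 [ 472.1 -329.    95.2   70.4   13.7] z30 [ 464.3 -333.3   93.7   69.3]
side blue (419, 353, 27, 31) 158.0 z10 [ 574.5 -631.8   76.9   45.1  -85.2] z30 [ 565.  -631.2   75.7   44.4]
side blue (457, 290, 14, 14) 120.0 z10 [ 819.5 -557.3   46.1   34.8   14. ] z30 [ 806.1 -557.9   45.3   34.3]
side copper (286, 246, 21, 22) 254.5 z10 [ 504.6 -125.7   76.4   48.4   13.4] z30 [ 496.2 -133.2   75.1   47.6]
side copper (423, 267, 27, 27) 136.0 z10 [ 798.4 -469.6  100.    21.5   81.3] z30 [ 785.3 -471.6   98.4   21.2]
```

View pics/c1.png

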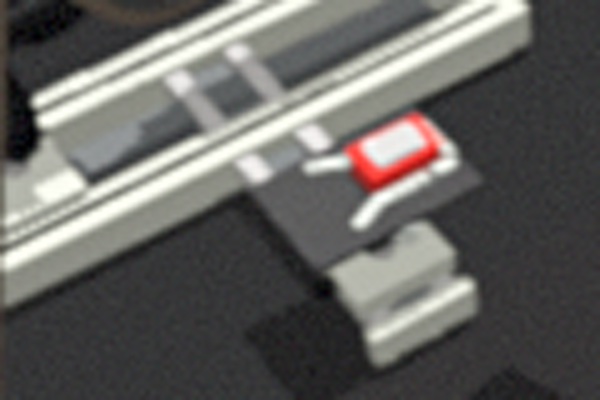

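View pics/c2.png

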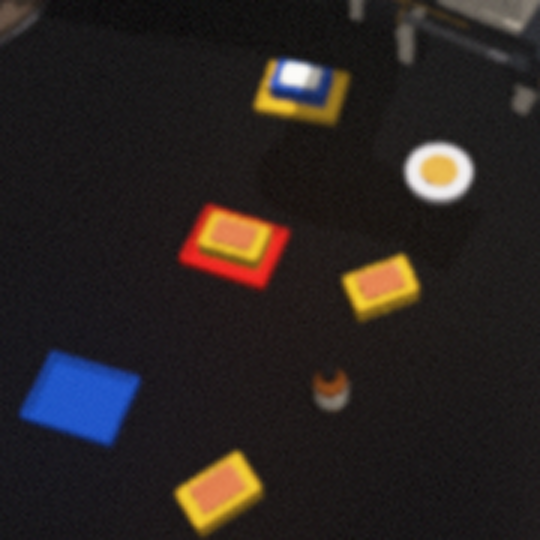

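```bash
python3 - <<'E'
from h import *
px=lambda x,y:(130+x/5,120+y/5)
print('stage red coupon z166',onplane('side',[px(393,143)],166))
print('rails tip/end z146',onplane('side',[px(312,165),px(360,222),px(455,160)],146))
print('plate corners z140',onplane('side',[px(255,180),px(325,268),px(480,180)],140))
print('gonio base edge z52',onplane('side',[px(5,240),px(525,40)],52))
im=cv2.imread('pics/side0.png')[:,:,::-1].copy()
print('dish',onplane('scene',[(266,247)],14),onplane('side',[(291,207)],14),'vial',onplane('scene',[(230,313)],58),onplane('side',[(349,242)],58))
s=bot.read_state()
for yaw in(0,10,14,20):
  for p in([500,-132,150],[472,-330,150],[450,62,150],[530,370,300]):
    for f in(0,180):
      a=np.deg2rad(yaw+f); # tool x along specimen x (f=0)
      m=np.array([[np.cos(a),np.sin(a),0],[np.sin(a),-np.cos(a),0],[0,0,-1]])
      q=bot.solve_ik(p,R.from_matrix(m).as_quat()); 
      if yaw in(0,14): print(yaw,f,p,None if q is None else np.round(q,2))
E
```

```text
stage red coupon z166 [[484.30543264 343.60568948]]
rails tip/end z146 [[434.46949951 379.63423523]
 [430.9271307  310.62399205]
 [519.41023993 317.76496096]]
plate corners z140 [[396.03407605 398.41266835]
 [389.79490946 294.5998377 ]
 [525.00924693 294.68109667]]
gonio base edge z52 [[244.44968916 543.61599992]
 [690.48418574 471.04270247]]
dish [[630.9176306   37.98015321]] [[624.09484109  36.09034382]] vial [[ 664.70591258 -215.04803867]] [[ 657.22443205 -214.31022088]]
0 0 [500, -132, 150] [ 0.12  0.17 -0.44  0.   -0.96  1.45]
0 180 [500, -132, 150] [ 0.12  0.17 -0.44  0.   -0.96 -1.69]
0 0 [472, -330, 150] [-0.27  0.26 -0.32  0.   -1.    1.84]
0 180 [472, -330, 150] [-0.27  0.26 -0.32  0.   -1.   -1.3 ]
0 0 [450, 62, 150] [ 0.57  0.06 -0.57  0.   -0.95  1.  ]
0 180 [450, 62, 150] [ 0.57  0.06 -0.57  0.   -0.95 -2.14]
0 0 [530, 370, 300] [ 0.91  0.28  0.06  0.   -1.35  0.66]
0 180 [530, 370, 300] [ 0.91  0.28  0.06  0.   -1.35 -2.48]
14 0 [500, -132, 150] [ 0.12  0.17 -0.44  0.   -0.96  1.69]
14 180 [500, -132, 150] [ 0.12  0.17 -0.44  0.   -0.96 -1.45]
14 0 [472, -330, 150] [-0.27  0.26 -0.32  0.   -1.    2.09]
14 180 [472, -330, 150] [-0.27  0.26 -0.32  0.   -1.   -1.06]
14 0 [450, 62, 150] [ 0.57  0.06 -0.57  0.   -0.95  1.24]
14 180 [450, 62, 150] [ 0.57  0.06 -0.57  0.   -0.95 -1.9 ]
14 0 [530, 370, 300] [ 0.91  0.28  0.06  0.   -1.35  0.9 ]
14 180 [530, 370, 300] [ 0.91  0.28  0.06  0.   -1.35 -2.24]
```

```bash
cat >> h.py <<'E'
def ori(yaw):   # tool down, tool x pointing at yaw+180 deg, fingers close across the yaw direction
    a=np.deg2rad(yaw+180); c,s=np.cos(a),np.sin(a)
    return R.from_matrix([[c,s,0],[s,-c,0],[0,0,-1]]).as_quat()
def look(name,x,y,z,yaw,dx=70):
    c,s=np.cos(np.deg2rad(yaw)),np.sin(np.deg2rad(yaw))
    bot.move_ptp([x+dx*c,y+dx*s,z],ori(yaw)); bot.pause(.2)
    st=bot.read_state(); im=bot.camera('wrist'); cv2.imwrite(f'pics/{name}.png',im[:,:,::-1])
    print(name,np.round(st['tcp_pos'],1),'t',round(st['t'],1),'F',np.round(st['contact_force'],1)); return st,im
E
python3 - <<'E'
from h import *
import pickle
S={}
for n,a in {'wr':(500,-132,190,11),'wy':(450,62,190,15),'ws':(486,345,300,-3)}.items():
    st,im=look(n,*a); S[n]={k:st[k] for k in('tcp_pos','eef_rot')}
    for col in ('red','yellow','blue','copper'):
        for c in blobs(im,col,amin=150):
            print(col,cv2.boundingRect(c),[rect('wrist',c,z,st).tolist() for z in ((10,26,30) if n!='ws' else (162,))])
pickle.dump(S,open('S.pkl','wb'))
v=np.hstack([cv2.resize(cv2.imread(f'pics/{n}.png'),(400,300)) for n in('wr','wy')])
cv2.imwrite('pics/wa.png',v)
E
```

```text
wr [ 569.1 -118.3  190. ] t 1.5 F [ 1.   0.4 -0.5]
red (224, 52, 72, 96) [[500.9, -130.5, 87.9, 67.6, 11.2], [501.0, -130.5, 83.7, 64.4, 11.2], [501.0, -130.5, 82.7, 63.6, 11.2]]
yellow (429, 39, 75, 102) [[452.6, 62.1, 88.9, 71.1, 18.5], [454.9, 53.0, 84.7, 67.7, 18.5], [455.5, 50.7, 83.6, 66.9, 18.5]]
yellow (0, 158, 77, 63) [[632.0, -338.6, 70.4, 53.2, 66.0], [625.9, -328.8, 67.1, 50.7, 66.0], [624.3, -326.4, 66.2, 50.0, 66.0]]
yellow (239, 68, 43, 69) [[502.2, -128.8, 63.0, 39.3, 12.0], [502.1, -128.9, 60.0, 37.4, 12.0], [502.1, -128.9, 59.3, 37.0, 12.0]]
yellow (226, 213, 66, 43) [[647.3, -103.2, 61.8, 46.6, 52.8], [640.4, -104.5, 58.9, 44.4, 52.8], [638.6, -104.9, 58.2, 43.9, 52.8]]
blue (450, 53, 55, 69) [[447.6, 72.1, 60.6, 51.3, 16.8], [450.1, 62.5, 57.8, 48.9, 16.8], [450.7, 60.1, 57.0, 48.3, 16.8]]
blue (14, 0, 86, 83) [[481.2, -324.6, 73.0, 70.4, 14.2], [482.2, -315.5, 69.5, 67.1, 14.2], [482.4, -313.2, 68.7, 66.2, 14.2]]
blue (19, 0, 20, 77) [[485.5, -351.9, 67.1, 5.6, 14.1], [486.3, -341.5, 63.9, 5.4, 14.1], [486.5, -338.9, 63.1, 5.3, 14.1]]
copper (225, 310, 287, 17) [
[... 756 characters left out ...]
 [449.5, 66.9, 57.5, 35.6, 17.1]]
copper (225, 310, 287, 17) [[648.2, 247.7, 332.9, 20.0, -75.1], [638.8, 238.9, 317.2, 19.0, -75.1], [636.5, 236.7, 313.2, 18.8, -75.1]]
copper (430, 240, 34, 30) [[549.2, 304.4, 46.2, 20.7, 78.9], [544.5, 292.9, 44.1, 19.7, 78.9], [543.4, 290.0, 43.5, 19.5, 78.9]]
ws [556.1 340.1 299.9] t 3.9 F [-0.7 -0.  -0. ]
red (237, 60, 48, 76) [[484.8, 346.8, 60.1, 37.8, -1.3]]
yellow (0, 43, 78, 86) [[464.1, 160.3, 60.0, 47.7, 18.8]]
yellow (33, 209, 26, 10) [[575.4, 143.1, 24.0, 8.7, 87.2]]
blue (7, 56, 55, 56) [[461.5, 157.7, 42.2, 32.2, 16.7]]
copper (224, 317, 109, 11) [[699.9, 352.7, 107.4, 11.6, 87.0]]
copper (436, 310, 76, 16) [[707.5, 552.2, 78.7, 17.5, 85.9]]
```

View pics/wa.png

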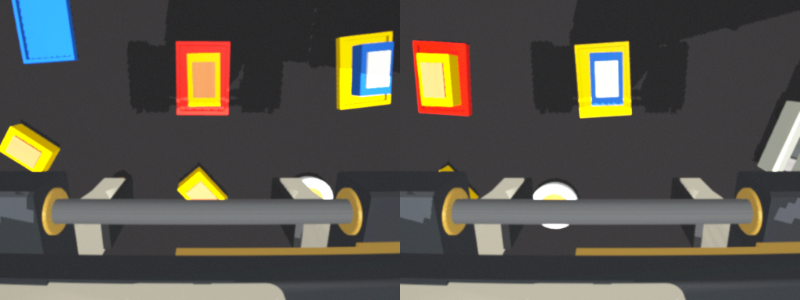

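View pics/ws.png

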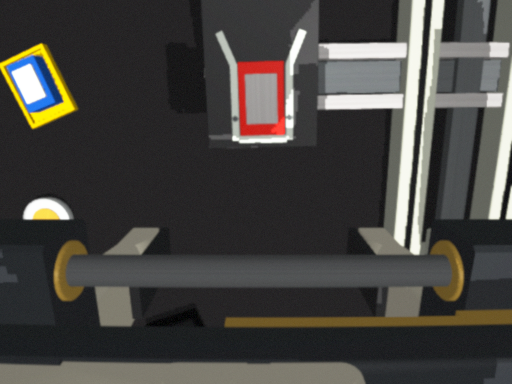

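Every rectangle matches its given size (trays 88×67, carriers 60×38). In the stage view the red specimen is at (261,98) with its stop at the bottom, row 139, so stage +x is about world +x. I'll pick red and put it in the blue tray.

```bash
cat >> h.py <<'E'
def F(): return np.round(bot.read_state()['contact_force'],1)
def pick(x,y,z,yaw,up):
    bot.move_ptp([x,y,up],ori(yaw)); bot.move_gripper(80,20)
    bot.line_to([x,y,z+30],200); bot.line_to([x,y,z],60); print('down F',F())
    w=bot.move_gripper(30,20); bot.pause(.2); s=bot.read_state(); print('grip w',round(s['width'],1),'ff',s['finger_force'])
    bot.line_to([x,y,up],150); s=bot.read_state(); print('lift w',round(s['width'],1),'F',F(),'t',round(s['t'],1))
def place(x,y,z,yaw,up):
    bot.move_ptp([x,y,up],ori(yaw)); bot.line_to([x,y,z+20],150); bot.line_to([x,y,z],30); print('set F',F())
    bot.move_gripper(50); bot.pause(.2); bot.move_gripper(70); bot.line_to([x,y,up],150); s=bot.read_state(); print('t',round(s['t'],1),'F',F())
E
python3 - <<'E'
from h import *
import pickle
st=pickle.load(open('S.pkl','rb'))['ws']; g=cv2.cvtColor(cv2.imread('pics/ws.png'),cv2.COLOR_BGR2GRAY)
L=[];Rr=[]
for r in range(72,126,6):
    l=np.where(g[r,225:241]>150)[0]+225; q=np.where(g[r,285:300]>150)[0]+285
    a=onplane('wrist',[(l.max()+.5,r),(q.min()-.5,r)],146,st); L.append(a[0]);Rr.append(a[1])
L,Rr=map(np.array,(L,Rr)); fit=lambda P:np.polyfit(P[:,0]-485,P[:,1],1)
print('rails y at x485',fit(L),fit(Rr))
yaw=-1.5
pick(484.8,346.8,148.5,yaw,240)
E
```

```text
Traceback (most recent call last):
ValueError: zero-size array to reduction operation maximum which has no identity
```

```bash
python3 - <<'E'
from h import *
import pickle
st=pickle.load(open('S.pkl','rb'))['ws']; g=cv2.cvtColor(cv2.imread('pics/ws.png'),cv2.COLOR_BGR2GRAY).astype(int)
for side,(a,b) in {'L':(228,242),'R':(282,300)}.items():
    P=[]
    for r in (72,76,80,84,88,92,96,100,104,108):
        w=np.clip(g[r,a:b]-110,0,None)
        if w.sum()>100: P.append(onplane('wrist',[((w*np.arange(a,b)).sum()/w.sum(),r)],146,st)[0])
    P=np.array(P); f=np.polyfit(P[:,0]-485,P[:,1],1); print(side,len(P),'rail centre y',f[1],'yaw',np.degrees(np.arctan(f[0])))
pick(484.8,346.8,148.5,-1.5,240)
E
```

```text
L 10 rail centre y 323.413901666862 yaw -1.6874363211998629
R 10 rail centre y 371.57830068383413 yaw -1.4708924293983767
down F [-0.7  0.1  0.8]
grip w 37.7 ff 19.99996930360794
lift w 37.8 F [-0.4 -0.2 -1.8] t 7.7
```

```bash
python3 - <<'E'
from h import *
place(473.5,-328.5,13.3,13.7,150)
st,im=look('wb',473,-329,190,13.7)
for col in('red','blue'):
    for c in blobs(im,col,amin=150)[:2]: print(col,cv2.boundingRect(c),rect('wrist',c,26 if col=='red' else 10,st))
pick(449.5,67,13.2,17.1,150)
bot.move_ptp([430,250,260],ori(5))
E
```

```text
set F [-0.6  0.5 -1.2]
t 14.2 F [-0.3  0.1  0.3]
wb [ 539.8 -312.4  188.9] t 14.8 F [-0.  -0.2 -0.1]
red (238, 70, 41, 66) [ 474.  -327.9   57.7   36.2   14.5]
red (400, 132, 82, 89) [ 499.5 -141.3   85.1   67.6   11.1]
blue (222, 54, 72, 96) [ 473.8 -328.    88.2   66.3   14. ]
down F [ 0.   0.8 -0.8]
grip w 38.2 ff 19.999523162841797
lift w 37.8 F [ 0.3  0.7 -0.3] t 20.1
```

View pics/wb.png

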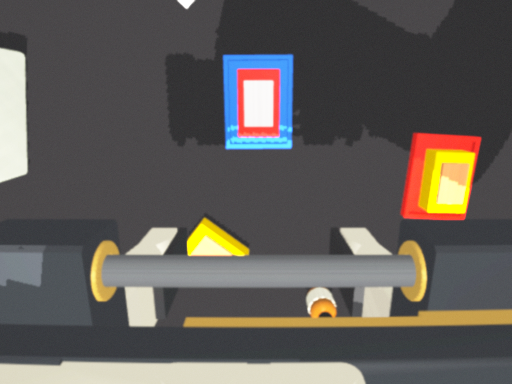

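Red sits centred in the blue tray, with the tray at (258,101) and the specimen at (259,103). Next I insert blue.

```bash
python3 - <<'E'
from h import *
a=np.deg2rad(-1.5); ux,uy=np.cos(a),np.sin(a)
P=lambda s,z:[484.8+s*ux,347.5+s*uy,z]
Fa=lambda:np.mean([bot.read_state()['contact_force'] for _ in range(1)],axis=0)
bot.move_ptp(P(-66,190),ori(-1.5)); bot.pause(.2); f0=Fa()
bot.line_to(P(-66,152),60)
z=151.
while z>147.8:
    bot.line_to(P(-66,z),15); bot.pause(.05); f=Fa()-f0
    if f[2]>3: break
    z-=.4
print('touch z',z,np.round(f,1))
z+=.4
for s in list(range(-60,-7,6))+list(np.arange(-7,4,.7)):
    bot.line_to(P(s,z),40 if s<-7 else 12); f=Fa()-f0
    if s>=-12 or abs(f[:2]).max()>4: print(round(s,1),np.round(f,1),np.round(bot.read_state()['tcp_pos'],1))
    if -f[0]>7: break
bot.line_to(P(s-.3,z),12)
bot.move_gripper(46); bot.pause(.2); bot.move_gripper(60); bot.line_to(P(s,240),150)
st,im=look('ws2',484.8,347.5,300,-1.5)
for c in blobs(im,'blue',amin=150)[:3]: print(cv2.boundingRect(c),rect('wrist',c,162,st))
print(bot.read_state()['t'])
E
```

```text
touch z 148.99999999999997 [-2.7  1.   4. ]
-12 [ 0.1  1.4 -0.5] [473.  347.8 149.3]
-7.0 [-1.4  0.6 -0.9] [477.8 347.7 149.4]
-6.3 [-0.7  1.5  0.3] [478.5 347.7 149.4]
-5.6 [-0.6  0.9  0.2] [479.2 347.7 149.4]
-4.9 [-0.4  1.3  0.5] [480.  347.6 149.4]
-4.2 [-0.4  1.7 -0.3] [480.6 347.6 149.4]
-3.5 [-0.8  2.4 -0.4] [481.3 347.6 149.4]
-2.8 [-0.9  2.3 -0.8] [482.  347.5 149.4]
-2.1 [-1.1  1.  -0.1] [482.7 347.6 149.4]
-1.4 [-0.5  1.1 -0.6] [483.4 347.5 149.4]
-0.7 [0.7 0.8 0.2] [484.1 347.5 149.4]
0.0 [-0.6  1.  -0. ] [484.8 347.5 149.4]
0.7 [-0.1  1.7  0.1] [485.5 347.4 149.4]
1.4 [1.1 0.6 0. ] [486.3 347.5 149.4]
2.1 [-2.8  0.6  1. ] [486.6 347.4 149.3]
2.8 [-7.2  1.5  3.6] [486.6 347.4 149.3]
ws2 [553.8 345.5 298.7] t 33.9 F [-0.1  0.8  0.6]
(236, 66, 46, 73) [485.8 347.7  58.2  38.2  -1.4]
33.9333
```

View pics/ws2.png

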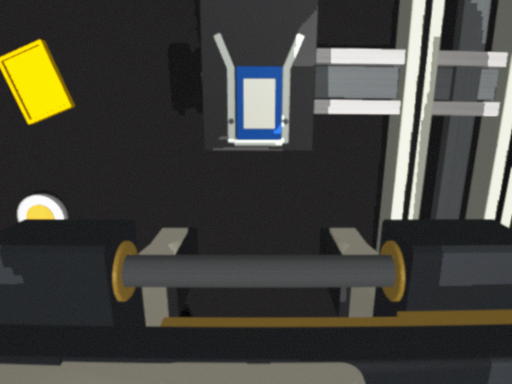

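Blue is home: it lies at (260,103) between the rails, touching the stop at row 140. The stop was also felt at 7 N. Next is yellow to the yellow tray, then red to the red tray.

```bash
python3 - <<'E'
from h import *
bot.move_ptp([520,100,220],ori(8))
pick(502,-129,13.2,12,150)
place(452.2,64,13.5,18.5,150)
pick(474,-328,13.2,14.3,150)
place(501,-130.7,13.5,11.2,150)
for n,a in {'f1':(501,-131,190,11),'f2':(452,64,190,18)}.items():
    st,im=look(n,*a)
    for col,z in (('red',26),('red',10),('yellow',10),('yellow',26)):
        for c in blobs(im,col,amin=150)[:2]: print(col,z,cv2.boundingRect(c),rect('wrist',c,z,st))
cv2.imwrite('pics/fin.png',np.hstack([cv2.resize(cv2.imread(f'pics/{n}.png'),(400,300)) for n in('f1','f2')]))
im=bot.camera('side'); cv2.imwrite('pics/fs.png',im[:,:,::-1])
E
```

```text
down F [-0.6  0.3  1. ]
grip w 37.5 ff 19.99659687280655
lift w 37.9 F [-0.3  0.4 -0.8] t 39.8
set F [ 0.3  0.4 -0.3]
t 44.8 F [ 0.1  0.5 -1.6]
down F [ 0.2  0.5 -0. ]
grip w 37.8 ff 19.98579114675522
lift w 38.0 F [ 0.3  0.4 -1.7] t 50.0
set F [-0.3  0.1 -0.7]
t 54.9 F [-0.3  0.6 -0.5]
f1 [ 568.5 -117.8  189. ] t 55.5 F [-0.   0.9 -0. ]
red 26 (223, 53, 72, 96) [ 500.9 -130.3   83.8   63.7   10.9]
red 10 (223, 53, 72, 96) [ 500.9 -130.3   88.    66.8   10.9]
yellow 10 (428, 40, 75, 102) [452.7  62.4  89.   71.   18.9]
yellow 10 (0, 159, 76, 62) [ 631.9 -338.6   70.5   53.2   66. ]
yellow 26 (428, 40, 75, 102) [455.   53.3  84.8  67.7  18.9]
yellow 26 (0, 159, 76, 62) [ 625.7 -328.8   67.2   50.7   66. ]
f2 [518.8  84.7 189.9] t 56.6 F [ 0.1 -0.7 -0.9]
red 26 (15, 35, 74, 103) [ 498.5 -119.4   85.    67.7   10.5]
red 10 (15, 35, 74, 103) [ 500.7 -128.5   89.2   71.    10.5]
yellow 10 (223, 51, 72, 97) [452.3  64.2  88.8  66.7  18.3]
yellow 10 (23, 199, 48, 22) [ 625.6 -115.3   51.6   22.7  -68.7]
yellow 26 (223, 51, 72, 97) [452.3  64.2  84.6  63.6  18.3]
yellow 26 (23, 199, 48, 22) [ 617.5 -106.8   49.1   21.6  -68.7]
```

View pics/fin.png

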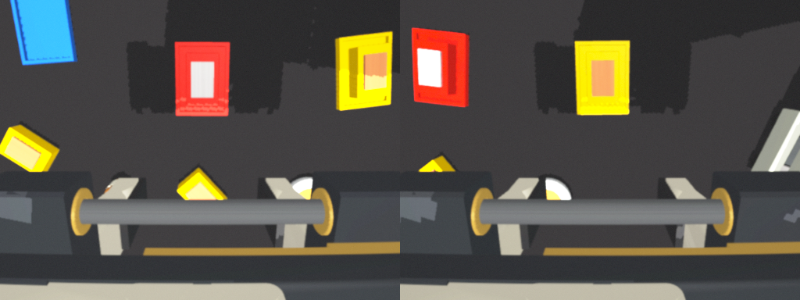

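View pics/fs.png

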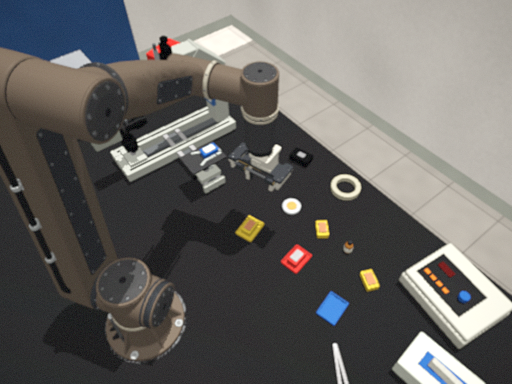

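Red is centred in its tray (coupon at (202,82) in the left crop) and so is yellow ((602,78) in the right crop). The side view shows blue still on the stage at (208,150), with the vial (348,247) and dish (291,206) undisturbed. I'm handing in.

```bash
python3 -c "
from plant import bot
print(bot.close_job())"
```

```text
the job is handed in; nothing more can be done
None
```

I handed the job in at about 57 s of the 109 s allowed: red and yellow are centred in their own trays, blue is home against the stage stop, and the last pictures show the vial and dish where they were; the hand-in gave no verdict.

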